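# Snap the cover onto the blood-tube carrier

## Task

Put the pale blue cover on the carrier that holds the blood tubes (not on the empty one) and press it straight down until both red clip arms have snapped under the carrier's blue lips and it sits level and fully home; then let go. The tubes are glass: never press the cover down with more than about 30 N, and leave everything else where it stands.

Things in the scene. Friction and masses are not known exactly. Their poses are not given: they have to be found in the camera images.
- cover_grip (a point): Grip point on the cover's red handle bar, which stands on the middle of its top plate: 60 mm long along the cover's x, 14 mm wide (y), 36 mm tall. The point is 22 mm above the plate's top face, 61 mm above the skirt's lower edge, 27 mm above the plate's underside. Axes as the cover's, z up.
- cover: The loose cover: pale blue hood, 133 mm (x) by 75 mm (y), about 180 g, open below; origin at the centre of its lower edge. It stands on a 34 mm deep, 3 mm thick skirt; plate on top 5 mm thick. In the middle of each short end (x = +-70 mm) hangs a rigid red clip arm, 20 mm wide, hinged at the plate and sprung inwards, with an inward tooth. It fits either way round (half turn).
- cover_seat (a point): Centre of the underside of the cover's plate, the face that comes to lie on the rim (34 mm above the skirt's lower edge, 27 mm below cover_grip).
- full: White carrier with ten tubes with dark grey and red caps; origin under its centre. 124 mm (x) by 66 mm (y), 95 mm high to the rim. The top 6 mm of its outer walls slope in by 3 mm as a lead-in; below that the hood has 1.5 mm play all round. A blue catch lip, 19 mm wide, stands out from the middle of each short end (+-x), 10 to 14 mm below the rim. It stands in a plinth fixed to the bench.
- full_rim (a point): Centre of that carrier's rim plane. Pressed with about 4 N, the carrier slides down in its plinth by an unknown 3 to 18 mm to a hard stop and stays down; only then do the clips give way, at some 8 to 20 N depending on friction. The teeth meet the lips 12 mm above home. Home: plate underside on the rim, cover_grip 27 mm above this point; it stops hard there.
- empty: An identical carrier in its own plinth, without tubes; it stays uncovered. Origin under its centre.
- clip_a (a joint): Swing of the clip arm at the cover's +x end: 0 = sprung in (also when snapped under the lip), positive = bent outwards (about 0.15 rad while its tooth passes the lip).
- clip_b (a joint): The same for the arm at the cover's -x end.
- marker: Bystander: red marker pen lying on a form, 13 mm thick, 140 mm long.
- tape: Bystander: roll of tape lying flat, 90 mm across, 20 mm high.
- wash_bottle: Bystander: white bottle with a blue cap, 64 mm across, 150 mm tall.
- jar: Bystander: white jar with an orange cap, 56 mm across, 65 mm tall.
- swab_box: Bystander: pale green box, 90 x 140 x 45 mm.
- stamp_pad: Bystander: flat black pad, 70 x 100 x 18 mm.
- scissors: Bystander: scissors lying flat, about 190 mm long.
Things that resemble listed ones, but are neither listed nor needed, are in the scene too. Leave any orange or yellow look-alike of the cover alone.

How it is judged:
By the outcome, as a careful person would: the job done as asked, in the order asked, and still so for the second after the job is handed in, with the robot touching nothing.
It also fails if it takes over 70 s, if anything falls off the work surface, if the arm or the gripper's body presses on something with over 40 N, if the wrist force passes 120 N, or if a joint passes its speed limit or range.

## Robot

A 6-joint arm with a two-finger parallel gripper is mounted at the origin on the work surface. World frame = base frame: x ahead of the robot, y to its left, z up, the work surface at z = 0. Lengths are in m, angles in rad, forces in N, time in s.
With the tool pointing down it reaches from about 0.2 to 0.875 m from the base axis. Payload 3.4 kg.
Tool frame: the origin (TCP) lies between the finger pads; the fingertips stand 25 mm ahead of it and the grasp point (between the pads) lies 6 mm ahead of it (r.nose_length is the z of the fingertips in the tool frame, in m); z points along the fingers, x is the direction in which the jaws open and shut, and the axes are right-handed (so a half turn about z gives the same grasp; the last joint's range is limited). The gripper opens to 94 mm and grips with 3 to 60 N. Pads are 16 mm wide; open, the fingers measure 119 mm over their backs; the gripper's body (75 mm by 177 mm) begins 78 mm behind the grasp point.
Start: joints at [-0.121, 0.276, 1.505, -0, 1.361, -0.121], TCP at [0.575, -0, 0.23] pointing down, gripper open.
Joint ranges: [-2.89, 2.89], [-0.75, 2.08], [0.22, 2.7], [-1.18, 4.32], [0.11, 2.71], [-2.7, 2.7]. Speed limits (rad/s): [2.57, 2.57, 3.14, 3.14, 3.14, 3.14].

## Interface

Orientations are given as a unit quaternion [w, x, y, z].
In Python, from plant import r, gripper_to, inverse_kinematics, vision, models, telemetry gives the robot as it stands. Calls block until the motion is done:
- r.move_to(position, orientation): joint-space move of the TCP to a pose.
- r.move_l(position, rot=None, vel=0.15, guard=None): straight line of the TCP; rot=None keeps the orientation; vel is the mean speed in m/s. With guard (N) it stops when the force on the tool has changed by that much, and returns True; else False.
- r.movej(angles): joint-space move.
- gripper_to(opening, f_grip=None): finger opening in m; f_grip is the grip in N (None keeps the last); returns when the fingers have stopped.
- r.hold(seconds).
- inverse_kinematics(position, orientation): joint angles nearest the present ones, or None.
- vision.snapshot(name): name is "scene" or "side" or "wrist"; returns the picture (384x512x3 uint8, red, green, blue); there is no depth.
- vision.get_calibration(name): a dict with "fx", "fy", "cx", "cy" (pixels), "position" and "orientation" of the camera in the world. Camera axes: x right, y down, z forward; pixel columns grow to the right and rows downward; lengths in m; the calibration is good to about 2 mm. A picture is of the moment at which its call begins: read the wrist's pose just before it. get_calibration takes no time and is no camera call; for the wrist camera it gives the pose at the moment of the call.
A pose or a line that the arm cannot do raises r.PlanningError and nothing moves.
- r.sign_off(): hands the job in, once; it reports no verdict.
Trained networks look in the newest picture that a camera, given by its name, has taken for a name from the list of things; names that differ only in an ending like _2 or _b are one class to them, and where a whole thing is asked for, a point or a joint stands for the part that bears it (a point fixed in the world has none). Each returns a list of dicts, best first, with "score" (0 to 1); they miss things now and then, are a little off and sometimes report something else, mostly with a low value. They report only what shows in the picture. A call takes as long as a camera call. They do not tell look-alikes from the thing itself.
- models.boxes_of(thing, camera): "at" ([x, y, z] in m, in world coordinates, good to about 4 mm: the middle of the surface that is visible of it).
- models.regions_of(thing, camera): "pixels" (384x512 bool, what is visible of it).
- models.mark_of(thing, camera): "at" ([x, y, z] in m, in world coordinates, good to about 4 mm: a listed point, or the origin of a listed thing).
Readings, each from a call of its own:
- telemetry.current_t(): time.
- telemetry.current_joints(): joint angles.
- telemetry.current_dq(): joint speeds.
- telemetry.current_joint_efforts(): joint torques, N m.
- telemetry.current_ee_pos(): TCP position.
- telemetry.current_tool_rot(): TCP orientation.
- telemetry.current_wrist_force(): force on the tool from outside, world axes, zero at the start.
- telemetry.current_torque(): the same for the moment, N m.
- telemetry.current_opening(): finger opening in m.
Only numpy, scipy, OpenCV 4.12 (cv2) and the standard library are available. Lean on these libraries where they do the work, as an engineer would, in place of code of your own. Each camera call takes 0.05 s, during which the arm holds its last target. There are 200 camera calls.

## Working session

There is one attempt and no reset: what is moved stays moved. The work goes in short steps, each a Python script; the robot and the scene stay as the last script left them, time stands still between calls to the robot, and variables do not carry over. Pictures are saved under pics/ and viewed, about 8 in all and at most 12, crops included, and the job is handed in when it is done.

```bash
mkdir -p pics; ls; python3 - <<'E'
from plant import r, vision, models, telemetry
import cv2
for c in ("scene","side"):
    im=vision.snapshot(c); cv2.imwrite(f"pics/{c}0.png",im[:,:,::-1])
    k=vision.get_calibration(c); print(c,{a:(b if not hasattr(b,'round') else b) for a,b in k.items()})
    for n in ("cover","cover_grip","cover_seat","full","full_rim","empty"):
        print(n,[(round(d["score"],2),[round(float(x),3) for x in d["at"]]) for d in models.mark_of(n,c)[:4]])
print(telemetry.current_t())
E
```

```text
pics
scene {'fx': 360.26674565718037, 'fy': 360.26674565718037, 'cx': 254.75215329117958, 'cy': 197.20673448041842, 'position': array([1.00191282, 0.55588092, 0.72625325]), 'orientation': array([-0.13843261,  0.30407176,  0.85376635, -0.39932418])}
cover [(0.89, [0.323, 0.242, -0.001]), (0.86, [0.621, 0.008, -0.005]), (0.62, [0.354, -0.433, -0.002]), (0.57, [0.47, 0.461, -0.003])]
cover_grip [(0.92, [0.622, 0.006, 0.059]), (0.88, [0.327, 0.238, 0.062]), (0.49, [0.346, -0.433, 0.059])]
cover_seat [(0.96, [0.621, 0.007, 0.038]), (0.85, [0.328, 0.243, 0.033]), (0.51, [0.349, -0.434, 0.032])]
full [(0.84, [0.536, 0.306, 0.009])]
full_rim [(0.57, [0.534, 0.308, 0.107])]
empty [(0.88, [0.518, -0.316, 0.02])]
side {'fx': 376.5897309105236, 'fy': 376.5897309105236, 'cx': 258.48302778607496, 'cy': 197.7613847238531, 'position': array([0.47510592, 0.81075468, 0.6683792 ]), 'orientation': array([ 0.01719338, -0.03710104,  0.88254512, -0.46844637])}
cover [(0.88, [0.349, -0.437, -0.0]), (0.83, [0.326, 0.242, 0.002]), (0.57, [0.623, 0.006, 0.001]), (0.47, [0.521, -0.312, 0.021])]
cover_grip [(0.95, [0.325, 0.24, 0.064]), (0.88, [0.624, 0.009, 0.061]), (0.69, [0.35, -0.438, 0.06]), (0.67, [0.54, 0.311, 0.107])]
cover_seat [(0.89, [0.351, -0.435, 0.032]), (0.81, [0.322, 0.24, 0.031]), (0.6, [0.622, 0.007, 0.029])]
full [(0.6, [0.533, 0.309, 0.011])]
full_rim [(0.74, [0.538, 0.309, 0.107])]
empty [(0.88, [0.521, -0.315, 0.021]), (0.43, [0.722, 0.233, -0.004])]
0.7
```

View pics/scene0.png

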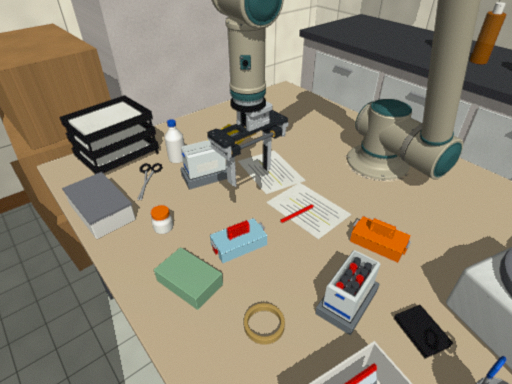

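View pics/side0.png

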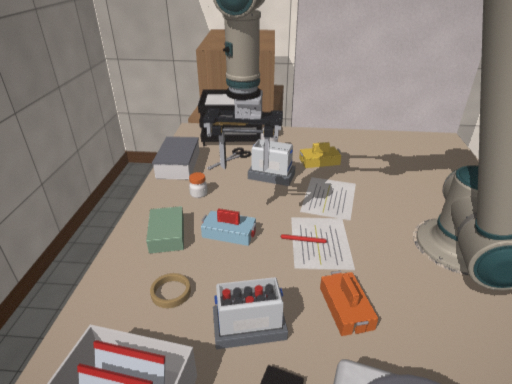

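The scene shows three cover look-alikes: pale blue at scene (238,238) / side (229,226), orange at scene (380,238) / side (348,302), and yellow at side (320,156). I choose the blue one. There are two carriers: one with tubes at scene (350,287) / side (250,308), and an empty one at scene (205,160) / side (272,158). The target is the one with tubes. Next I'll use the wrist camera up close.

```bash
cat > h.py <<'E'
from plant import r, gripper_to, inverse_kinematics, vision, models, telemetry
import numpy as np, cv2
from scipy.spatial.transform import Rotation as R
def down(yaw):  # tool x at yaw in world, z down
    q=(R.from_euler('z',yaw)*R.from_euler('x',np.pi)).as_quat(); return [q[3],q[0],q[1],q[2]]
def cam(k):
    w,x,y,z=k["orientation"]; return R.from_quat([x,y,z,w]).as_matrix(), np.array(k["position"])
def rays(k,uv):
    Rm,p=cam(k); uv=np.atleast_2d(uv).astype(float)
    d=np.c_[(uv[:,0]-k["cx"])/k["fx"],(uv[:,1]-k["cy"])/k["fy"],np.ones(len(uv))]
    return p,d@Rm.T
def plane(k,uv,z):
    p,d=rays(k,uv); return p+d*((z-p[2])/d[:,2])[:,None]
def proj(k,P):
    Rm,p=cam(k); c=(np.atleast_2d(P)-p)@Rm; return np.c_[c[:,0]/c[:,2]*k["fx"]+k["cx"],c[:,1]/c[:,2]*k["fy"]+k["cy"]]
def marks(n,c): return [(round(d["score"],2),np.round(d["at"],4).tolist()) for d in models.mark_of(n,c)[:3]]
def shot(name):
    k=vision.get_calibration("wrist"); im=vision.snapshot("wrist")
    cv2.imwrite(f"pics/{name}.png",im[:,:,::-1]); np.save(f"pics/{name}.npy",dict(k=k,im=im),allow_pickle=True); return k,im
E
python3 - <<'E'
from h import *
k=vision.get_calibration("wrist"); print(k["position"],cam(k)[0][:,2],telemetry.current_tool_rot())
for nm,tg,ns in (("c",(0.622,0.007),("cover_grip","cover_seat","cover")),("f",(0.536,0.308),("full","full_rim"))):
    for i,dx in enumerate((-0.08,-0.02)):
        try: r.move_to([tg[0]+dx,tg[1],0.34],down(0))
        except r.PlanningError as e: print(e); continue
        k,im=shot(nm+str(i)); print(nm,i,np.round(k["position"],3),np.round(cam(k)[0][:,2],2),proj(k,[*tg,0.08]).round())
        for n in ns: print(n,marks(n,"wrist"))
print(telemetry.current_t())
cv2.imwrite("pics/cf.png",np.hstack([cv2.resize(cv2.imread(f"pics/{a}0.png"),(400,300)) for a in "cf"]))
E
```

```text
[0.5759652  0.07280039 0.38385256] [ 1.73799295e-05 -2.54603934e-01 -9.67045416e-01] [ 2.11103156e-05  9.99999994e-01 -1.41666336e-06  1.04195286e-04]
c 0 [0.543 0.08  0.494] [ 0.   -0.25 -0.97] [[308. 166.]]
cover_grip [(0.98, [0.6234, 0.0081, 0.0612]), (0.77, [0.3294, 0.2421, 0.0639]), (0.38, [0.6998, -0.3918, -0.004])]
cover_seat [(0.63, [0.6219, 0.0078, 0.0321]), (0.59, [0.3295, 0.2407, 0.0318])]
cover [(0.89, [0.6205, 0.0067, 0.0001]), (0.85, [0.3285, 0.2417, 0.0023]), (0.71, [0.3485, -0.4305, -0.0001])]
c 1 [0.604 0.08  0.491] [-0.   -0.25 -0.97] [[270. 167.]]
cover_grip [(0.9, [0.6198, 0.0083, 0.0625])]
cover_seat [(0.67, [0.3289, 0.2448, 0.0314])]
cover [(0.79, [0.3264, 0.2405, 0.0016]), (0.72, [0.6211, 0.0037, -0.0002]), (0.72, [0.3492, -0.431, -0.0042])]
f 0 [0.458 0.38  0.493] [ 0.   -0.26 -0.97] [[308. 166.]]
full [(0.97, [0.5344, 0.3115, 0.0102])]
full_rim [(0.97, [0.5323, 0.3017, 0.1065])]
f 1 [0.519 0.38  0.492] [-0.   -0.26 -0.97] [[269. 166.]]
full [(0.97, [0.5307, 0.3098, 0.0068])]
full_rim [(0.96, [0.5343, 0.3053, 0.1095])]
3.9
```

View pics/cf.png

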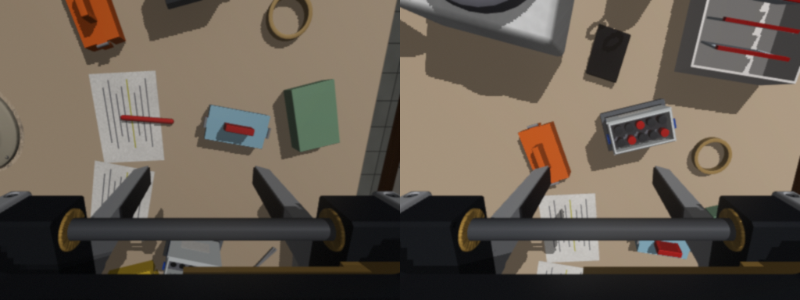

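The left view has the pale blue cover with its red bar at about (238,127). The right view has the tube carrier at about (640,128). Neither is axis-aligned. I'll go closer to measure yaw.

```bash
python3 - <<'E'
from h import *
crops=[]
for nm,tg,z,zt in (("F",(0.534,0.307),0.25,0.107),("C",(0.622,0.007),0.19,0.039)):
    for i,dx in enumerate((-0.035,0.035)):
        r.move_to([tg[0]+dx,tg[1],z],down(0)); r.hold(0.2)
        k,im=shot(nm+str(i)); u=proj(k,[*tg,zt])[0].round().astype(int); print(nm,i,u,r.nose_length)
        c=im[max(0,u[1]-110):u[1]+110,max(0,u[0]-140):u[0]+140]; print(max(0,u[1]-110),max(0,u[0]-140))
        c=cv2.copyMakeBorder(c,0,220-c.shape[0],0,280-c.shape[1],cv2.BORDER_CONSTANT)
        crops.append(cv2.resize(c,(400,300)))
cv2.imwrite("pics/close.png",np.vstack([np.hstack(crops[:2]),np.hstack(crops[2:])])[:,:,::-1])
E
```

```text
F 0 [285 184] 0.025
74 145
F 1 [227 184] 0.025
74 87
C 0 [286 184] 0.025
74 146
C 1 [228 183] 0.025
73 88
```

View pics/close.png

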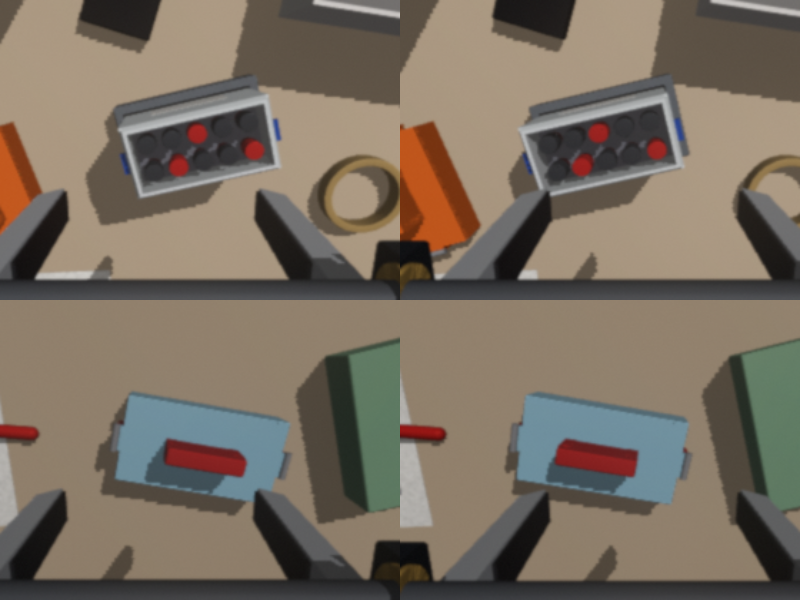

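```bash
cat > fit.py <<'E'
from h import *
from scipy.optimize import minimize
def box(p,slabs):
    x,y,a,z=p; o=[]
    for lx,ly,zz in slabs:
        q=np.array([[1,1],[1,-1],[-1,-1],[-1,1]])*[lx/2,ly/2]
        o.append(np.c_[q@np.array([[np.cos(a),np.sin(a)],[-np.sin(a),np.cos(a)]])+[x,y],np.full(4,z+zz)])
    return np.vstack(o)
S=4
def sil(k,P):
    m=np.zeros((384*S,512*S),np.uint8); h=cv2.convexHull((((proj(k,P)+.5)*S-.5)*16).round().astype(np.int32))
    cv2.fillConvexPoly(m,h,255,shift=4); return cv2.resize(m,(512,384),interpolation=cv2.INTER_AREA)/255.
def fit(views,masks,slabs,p0,step=(.004,.004,.05,.004)):
    def f(p): return sum(np.abs(sil(k,box(p,slabs))-m).sum() for (k,_),m in zip(views,masks))/sum(m.sum() for m in masks)
    for _ in range(3):
        s=minimize(f,p0,method="Nelder-Mead",options=dict(initial_simplex=np.vstack([p0]+[np.array(p0)+np.eye(4)[i]*step[i] for i in range(4)]),xatol=1e-5,fatol=1e-5)); p0=s.x
    return s.x,s.fun
def biggest(m,near):
    n,l,st,c=cv2.connectedComponentsWithStats(m.astype(np.uint8)); 
    i=min((i for i in range(1,n) if st[i,4]>60),key=lambda i:np.linalg.norm(c[i]-near)-st[i,4]*.01); return l==i
def load(n): d=np.load(f"pics/{n}.npy",allow_pickle=True).item(); return d["k"],d["im"]
def hull(m):
    o=np.zeros(m.shape,np.uint8); cv2.fillConvexPoly(o,cv2.convexHull(cv2.findNonZero(m.astype(np.uint8))),1); return o.astype(float)
def draw(im,k,P,s=1):
    q=proj(k,P).round().astype(int)
    for i in range(0,len(q),4): cv2.polylines(im,[q[i:i+4]],True,(0,255,0) if i==0 else (255,0,255),1)
    return im
BAR=[(.060,.014,.0),(.060,.014,-.036)]           # z = bar top
HOOD=[(.133,.075,.0),(.133,.075,-.039)]          # z = plate top
E
python3 - <<'E'
from fit import *
hsv=lambda im: [a.astype(int) for a in cv2.split(cv2.cvtColor(im,cv2.COLOR_RGB2HSV))]
outs=[]
V=[load("C0"),load("C1")]; mb=[];mh=[]
for k,im in V:
    h,s,v=hsv(im); u=proj(k,[.622,.007,.06])[0]
    red=((h<8)|(h>172))&(s>150)&(v>50); mb.append(biggest(red,u).astype(float))
pb,f=fit(V,mb,BAR,[.622,.007,-.15,.075]); print("bar",pb.round(4),f)
for k,im in V:
    h,s,v=hsv(im); b=biggest((h>90)&(h<108)&(s>50)&(v>60),proj(k,[.622,.007,.04])[0]); mh.append(hull(b))
ph,f=fit(V,mh,HOOD,[.622,.007,-.15,.039]); print("hood",ph.round(4),f)
for k,im in V: outs.append(draw(draw(im.copy(),k,box(pb,BAR)),k,box(ph,HOOD)))
V=[load("F0"),load("F1")]; mf=[]
for k,im in V:
    h,s,v=hsv(im); u=proj(k,[.534,.307,.107])[0]
    w=(s<40)&(v>150); w[:, :]&=(np.hypot(*(np.indices(w.shape)[::-1]-u[:,None,None]))<110); w[int(u[1])+70:]=0
    mf.append(hull(biggest(w,u)))
RIM=[(.118,.060,0),(.124,.066,-.006)]
pf,f=fit(V,mf,RIM,[.534,.307,.17,.107]); print("rim",pf.round(4),f)
for k,im in V: outs.append(draw(im.copy(),k,box(pf,RIM)))
cr=[cv2.resize(o[90:260,130:380] if i%2==0 else o[90:260,80:330],(400,272),interpolation=cv2.INTER_CUBIC) for i,o in enumerate(outs)]
cv2.imwrite("pics/ov.png",np.vstack([np.hstack(cr[:2]),np.hstack(cr[2:])])[:,:,::-1])
E
```

```text
bar [ 0.6216  0.0024 -0.1707  0.0617] 0.16288103476684793
hood [ 0.6216  0.0044 -0.1774  0.0363] 0.035463656169538525
rim [0.535  0.3086 0.2297 0.1071] 0.02497190065003719
```

View pics/ov.png

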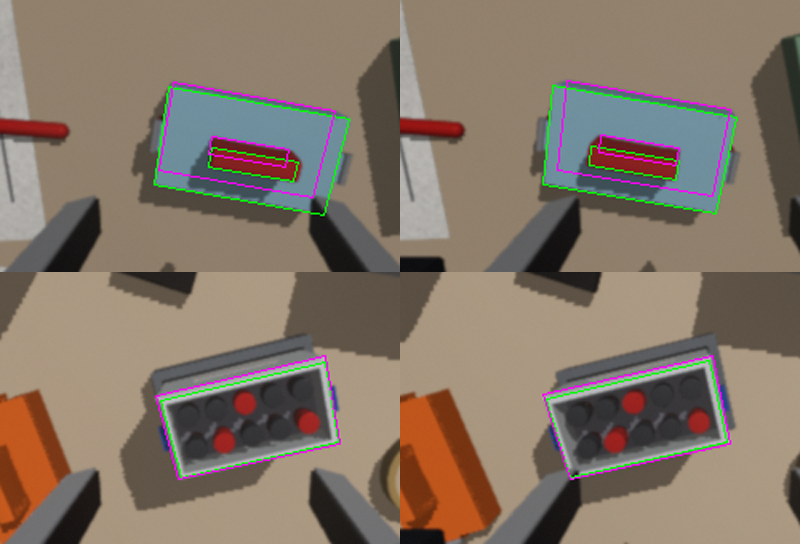

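The hood and rim outlines lie on their edges. The carrier rim is at z 0.107 and yaw 0.230, and the hood yaw is about -0.175. The bar mask missed the dark faces, so I'll refit it and then grasp.

```bash
python3 - <<'E'
from fit import *
V=[load("C0"),load("C1")]; mb=[];mh=[]
for k,im in V:
    a=im.astype(int); red=(a[...,0]>2.0*a[...,1]+8)&(a[...,0]>35); u=proj(k,[.622,.007,.06])[0]
    mb.append(biggest(red,u).astype(float)); print(mb[-1].sum())
pb,f=fit(V,mb,BAR,[.622,.007,-.17,.075]); print("bar",pb.round(4),f)
tg=(.622,.006)
for s in (1,-1):
    print(s,inverse_kinematics([*tg,.06],down(-.175+s*np.pi/2)),inverse_kinematics([.535,.3086,.2],down(.2297+s*np.pi/2)))
print(telemetry.current_t(),telemetry.current_joints())
E
```

```text
946.0
1004.0
bar [ 0.6215  0.0028 -0.1759  0.0635] 0.14225238813474106
1 [-1.02157146e-01  4.78272954e-01  1.63920199e+00 -4.44089210e-16
  1.02411771e+00 -1.49795347e+00] [ 4.10598828e-01  3.57112312e-01  1.46046334e+00 -4.44089210e-16
  1.32401700e+00 -1.38989750e+00]
-1 [-1.02157146e-01  4.78272954e-01  1.63920199e+00 -4.44089210e-16
  1.02411771e+00  1.64363918e+00] [0.41059883 0.35711231 1.46046334 0.         1.324017   1.75169515]
7.3 [-9.49602045e-02  4.20054966e-01  1.38405953e+00 -1.33061627e-06
  1.33791356e+00 -9.51749085e-02]
```

```bash
python3 - <<'E'
from h import *
q=down(-.1755+np.pi/2); c=[.6217,.0055]
gripper_to(.05,f_grip=15)
r.move_to([*c,.14],q)
print(r.move_l([*c,.067],vel=.06,guard=4))
gripper_to(.0,f_grip=15); print("open",telemetry.current_opening())
gripper_to(.0,f_grip=55); r.hold(.2); f0=telemetry.current_wrist_force(); print(telemetry.current_opening(),telemetry.current_ee_pos(),f0)
r.move_l([*c,.25],vel=.12); r.hold(.2); print(telemetry.current_wrist_force(),telemetry.current_torque(),telemetry.current_opening())
k,im=shot("held"); cv2.imwrite("pics/held2.png",im[:,:,::-1]); print(telemetry.current_t())
E
```

```text
False
open 0.01366498881725077
0.01360910388175761 [0.62172727 0.0055447  0.0670472 ] [0.75140756 1.84301272 1.15578855]
[ 0.0271308   0.68436845 -2.550855  ] [ 0.05196466 -0.04233788 -0.0359975 ] 0.01370055901793075
13.75
```

View pics/held2.png

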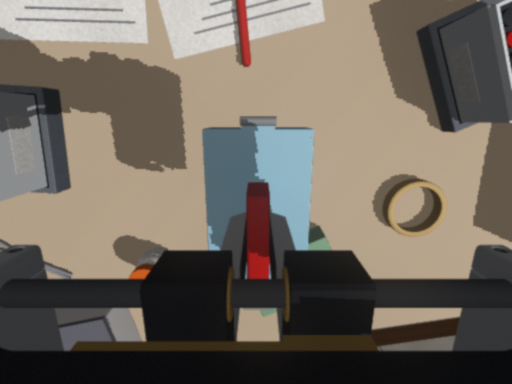

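The cover is held by its bar, with the plate edges at columns 204 and 313 and the far edge at row 127. I'll check its offset in the hand from that picture.

```bash
python3 - <<'E'
from h import *
d=np.load("pics/held.npy",allow_pickle=True).item(); k,im=d["k"],d["im"]
a=im.astype(int); m=(a[...,2]>a[...,0]+25)&(a[...,2]>70)
rows=np.where(m[:,225:290].mean(1)>.5)[0]; print("top rows",rows[:3])
c=np.array([np.where(m[y,180:340])[0][[0,-1]]+180 for y in (140,170,200,220)]); print(c.tolist())
y0=rows[0]-.5; yaw=-.1755; z=.222
uv=[[c[0,0]-.5,140],[c[0,1]+.5,140],[c[2,0]-.5,200],[c[2,1]+.5,200],[240,y0],[280,y0]]
P=plane(k,uv,z)[:,:2]-telemetry.current_ee_pos()[:2]
ax=np.array([np.cos(yaw),np.sin(yaw)]);ay=np.array([-ax[1],ax[0]])
print(np.round(np.c_[P@ax,P@ay]*1000,1))
E
```

```text
top rows [129 130 131]
[[204, 312], [206, 311], [207, 309], [208, 308]]
[[-58.7 -37. ]
 [-58.7  35.8]
 [-16.8 -37. ]
 [-16.8  35.8]
 [-66.2 -12.5]
 [-66.2  14. ]]
```

```bash
python3 - <<'E'
from h import *
q=down(.2297+np.pi/2); c=[.535,.3086]
r.move_to([*c,.22],q); r.hold(.3); f0=telemetry.current_wrist_force(); m0=telemetry.current_torque(); print(f0)
for z in (.185,.178,.172,.166,.161):
    g=r.move_l([*c,z],vel=.03,guard=3.5); r.hold(.1)
    print(g,round(telemetry.current_ee_pos()[2],4),np.round(telemetry.current_wrist_force()-f0,2),np.round(telemetry.current_torque()-m0,3))
    if g: break
im=vision.snapshot("side"); im2=vision.snapshot("scene")
cv2.imwrite("pics/pre.png",np.hstack([cv2.resize(im[230:350,180:320],(400,343)),cv2.resize(im2[220:340,280:420],(400,343))])[:,:,::-1]); print(telemetry.current_t())
E
```

```text
[-0.09363909 -0.26347557 -1.36604713]
False 0.1853 [ 0.01  0.46 -0.16] [-0.066 -0.061  0.019]
False 0.178 [0.12 0.13 0.28] [-0.037 -0.035  0.014]
False 0.1719 [ 0.49  0.04 -0.81] [-0.044  0.006  0.011]
False 0.1659 [ 0.06 -0.36  0.38] [-0.021  0.022  0.021]
False 0.161 [ 0.92 -0.85 -0.12] [-0.045  0.022  0.064]
18.575
```

View pics/pre.png

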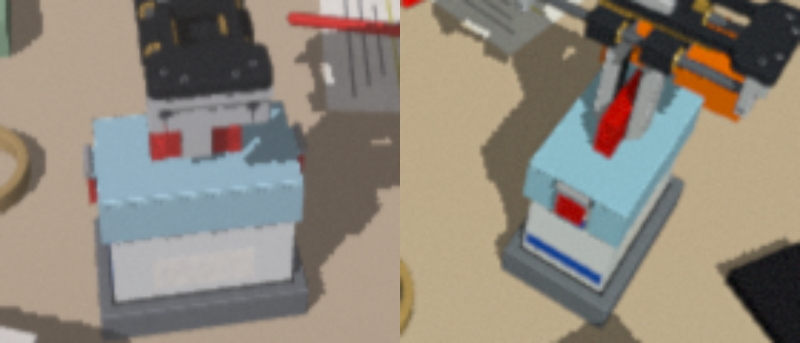

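The hood is around the rim and contact-free: the clip arms hang at both ends and no side force shows. I'll press in small steps, watching the force.

```bash
python3 - <<'E'
from h import *
f0=np.array([-.09,-.26,-1.37]); c=[.535,.3086]; z=.161; t0=telemetry.current_t()
while z>.110 and telemetry.current_t()-t0<22:
    z-=.001; fz=telemetry.current_wrist_force()[2]-f0[2]
    g=r.move_l([*c,z],vel=.01,guard=max(2,25-max(fz,0)))
    f=telemetry.current_wrist_force()-f0; p=telemetry.current_ee_pos()
    print(f"{z:.3f} {p[2]:.4f}",np.round(f,1),g)
    if g or f[2]>25: break
print(telemetry.current_t()-t0,telemetry.current_t())
E
```

```text
0.160 0.1600 [ 0.4  0.7 -0.3] False
0.159 0.1589 [ 0.3 -0.2 -0.8] False
0.158 0.1579 [ 0.2 -0.3 -1.4] False
0.157 0.1569 [ 0.3  0.1 -1. ] False
0.156 0.1559 [-0.2 -0.4 -2. ] False
0.155 0.1549 [ 0.2  0.5 -0.3] False
0.154 0.1539 [ 0.   1.  -0.8] False
0.153 0.1529 [ 0.7  1.  -0.6] False
0.152 0.1519 [-1.   0.4 -0.5] False
0.151 0.1510 [-0.4 -0.1  0.4] False
0.150 0.1502 [-1.   0.9  1.5] False
0.149 0.1493 [-0.4 -0.2  3.3] False
0.148 0.1481 [-0.5  0.1  3.3] False
0.147 0.1469 [-0.2  0.4  3.2] False
0.146 0.1459 [-1.3  0.   3.6] False
0.145 0.1449 [-0.7  0.4  2.4] False
0.144 0.1439 [-0.2  1.5  2.8] False
0.143 0.1429 [-0.2 -0.5  2. ] False
0.142 0.1419 [0.3 1.  2.8] False
0.141 0.1410 [-0.2  1.7  2.2] False
0.140 0.1402 [-1.  -0.9  5.4] False
0.139 0.1394 [-0.6  0.3  6.6] False
0.138 0.1389 [ 0.  -0.3  8.5] False
0.137 0.1385 [-0.8  0.6 12. ] False
0.136 0.1356 [ 0.1 -0.3  2.4] False
0.135 0.1337 [ 0.7  1.  -2.6] False
0.134 0.1334 [-0.2  0.1 -2.3] False
0.133 0.1326 [ 1.2  0.6 -4.3] False
0.132 0.1322 [-0.2  1.  -1.2] False
0.131 0.1311 [-0.4 -0.8 -0.8] False
0.130 0.1307 [-0.7 -0.7  4.1] False
0.129 0.1307 [-2.2 -0.4  9.8] False
0.128 0.1307 [-2.8 -1.9 14.5] False
0.127 0.1307 [-4.7 -1.8 18.5] False
0.126 0.1307 [-5.6 -2.3 22.7] False
0.125 0.1307 [-7.5 -2.9 28.4] False
9.0 27.575
```

The force trace shows contact at z 0.150, a slide of about 9 mm, and a clip peak near 12 N with a drop. A hard stop follows at 0.1307. I'll relieve the load and look before letting go.

```bash
python3 - <<'E'
from h import *
c=[.535,.3086]
r.move_l([*c,.1305],vel=.02); r.hold(.2); print(telemetry.current_wrist_force(),telemetry.current_ee_pos())
gripper_to(.05); r.move_l([*c,.23],vel=.12); r.hold(.2); print(telemetry.current_wrist_force())
for cm in ("side","scene"):
    vision.snapshot(cm)
    for n in ("cover","cover_grip","cover_seat","full","full_rim"): print(cm,n,[m for m in marks(n,cm) if abs(m[1][0]-.535)<.04 and abs(m[1][1]-.308)<.04])
r.move_to([.535,.345,.25],down(0)); k,w=shot("end"); 
r.move_to([.52,.12,.3],down(0)); r.hold(.2)
im=vision.snapshot("side"); im2=vision.snapshot("scene")
f=lambda a:cv2.resize(a,(400,343),interpolation=cv2.INTER_CUBIC)
u=proj(k,[.535,.3086,.1])[0].astype(int); print(u)
cv2.imwrite("pics/post.png",np.hstack([f(im[230:350,180:320]),f(im2[220:340,280:420])])[:,:,::-1])
cv2.imwrite("pics/endw.png",w[:,:,::-1]); print(telemetry.current_t())
E
```

```text
[-0.89080569 -0.77024855  4.36409099] [0.53535185 0.30876231 0.13072914]
[-0.06255168  0.57421954 -0.37896727]
side cover [(0.87, [0.5358, 0.3105, 0.063])]
side cover_grip [(0.88, [0.5377, 0.3072, 0.1253])]
side cover_seat []
side full [(0.84, [0.5313, 0.3078, 0.0009])]
side full_rim []
scene cover [(0.75, [0.5344, 0.3089, 0.0626])]
scene cover_grip [(0.92, [0.5361, 0.3129, 0.1224])]
scene cover_seat [(0.59, [0.5327, 0.3081, 0.0999])]
scene full [(0.82, [0.5328, 0.3056, 0.0003])]
scene full_rim []
[256 212]
33.6083
```

View pics/post.png

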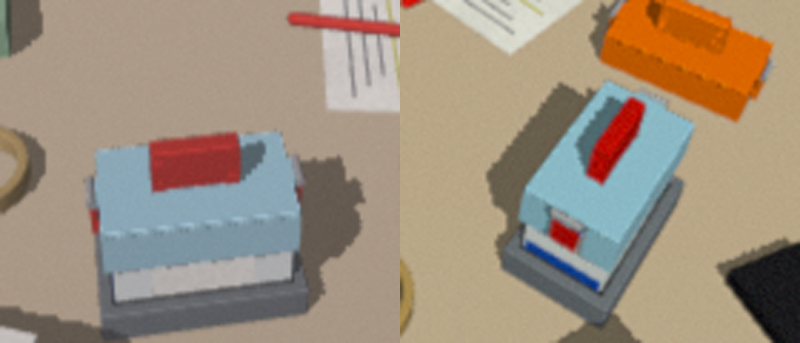

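The cover is on and looks level. The network heights agree with it being home: cover origin z 0.063, carrier origin z about 0, which puts the rim at about 0.097. As a tilt check I'll overlay a level, fully-home model in all three views.

```bash
python3 - <<'E'
from fit import *
p=[.5352,.3087,.2297,.1307-.006-.022]
o=[]
kw,im=load("end"); o.append((kw,im))
for c in ("side","scene"): o.append((vision.get_calibration(c),vision.snapshot(c)))
cr=[]
for k,im in o:
    u=proj(k,[.535,.3087,.09])[0].astype(int); s=4; big=cv2.resize(im,None,fx=s,fy=s,interpolation=cv2.INTER_CUBIC)
    q=(proj(k,box(p,HOOD))*s+s/2).round().astype(int)
    for i in (0,4): cv2.polylines(big,[q[i:i+4]],True,(0,255,0) if i==0 else (255,0,255),1)
    h=(100,100) if k is kw else (65,50); x,y=u
    cr.append(cv2.resize(big[max(0,(y-h[1])*s):(y+h[1])*s,(x-h[0])*s:(x+h[0])*s],(400,300)))
print(marks("clip_a","scene"),marks("clip_b","side"))
cr.append(np.zeros_like(cr[0])); cv2.imwrite("pics/lvl.png",np.vstack([np.hstack(cr[:2]),np.hstack(cr[2:])])[:,:,::-1])
E
```

```text
Traceback (most recent call last):
  File "h.py", line 16, in marks
    def marks(n,c): return [(round(d["score"],2),np.round(d["at"],4).tolist()) for d in models.mark_of(n,c)[:3]]
                                                                                        ~~~~~~~~~~~~~~^^^^^
ValueError: it knows: cover, cover_grip, cover_seat, empty, full, full_rim, jar, marker, scissors, stamp_pad, swab_box, tape, wash_bottle
```

```bash
python3 - <<'E'
from fit import *
p=[.5352,.3087,.2297,.1307-.006-.022]
o=[load("end")]
for c in ("side","scene"): o.append((vision.get_calibration(c),vision.snapshot(c)))
cr=[]
for j,(k,im) in enumerate(o):
    u=proj(k,[.535,.3087,.09])[0].astype(int); s=4; big=cv2.resize(im,None,fx=s,fy=s,interpolation=cv2.INTER_CUBIC)
    q=(proj(k,box(p,HOOD))*s+s/2).round().astype(int)
    for i in (0,4): cv2.polylines(big,[q[i:i+4]],True,(0,255,0) if i==0 else (255,0,255),1)
    h=(133,100) if j==0 else (65,50); x,y=u
    cr.append(cv2.resize(big[max(0,(y-h[1])*s):(y+h[1])*s,(x-h[0])*s:(x+h[0])*s],(400,300)))
cr.append(np.zeros_like(cr[0])); cv2.imwrite("pics/lvl.png",np.vstack([np.hstack(cr[:2]),np.hstack(cr[2:])])[:,:,::-1])
E
```

```text
(no output)
```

View pics/lvl.png

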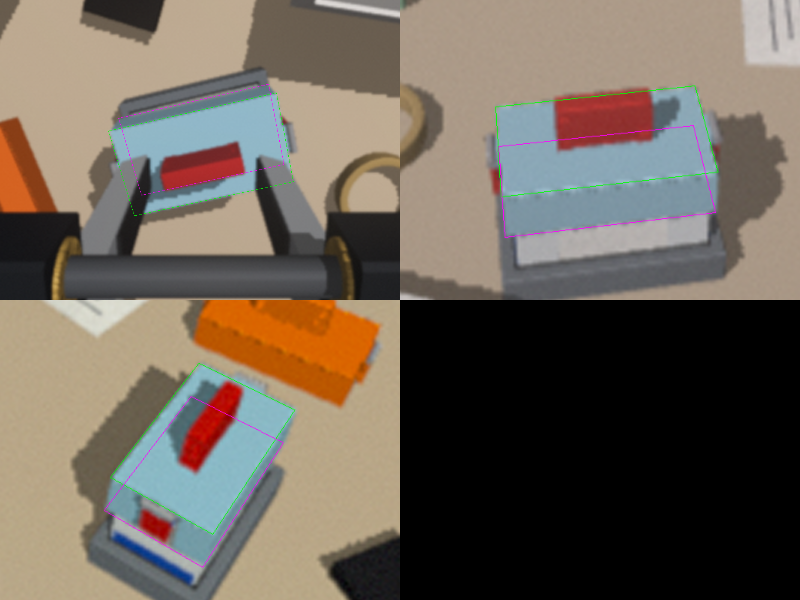

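A level, fully-home outline lies on the cover's edges in all three views: wrist (200,150), side (605,160) and scene (200,465). The arm is clear, so I'm handing in.

```bash
python3 -c "
from h import *
print(telemetry.current_wrist_force(),telemetry.current_t()); r.sign_off()"
```

```text
[ 0.06752612 -0.58960257 -0.50184012] 33.8083
the job is handed in; nothing more can be done
```

I put the pale blue cover on the carrier with the tubes, pressed it home, let go and handed the job in at about 34 s.

- **Pressing:** The carrier slid down about 9–10 mm. The clips then gave way at about 12 N with a clear drop in force. The cover stopped hard at tool (TCP) height 0.1307 m, and the highest reading was 28.4 N, slightly above the 25 N I meant to stop at but under 30 N.
- **Checks after release:**
  - A level, fully-home outline matched the cover in the wrist, side and scene views.
  - The network heights agreed to within a few mm: cover origin at 0.063 m, rim about 0.097 m.
  - The wrist force was back near zero.
- **Not confirmed directly:** I couldn't see the clip teeth under the lips. I take both as snapped because the force dropped, the stop was hard and the cover sits level. I also didn't do a separate check on the bystander objects; no unexpected contact force showed up.
- **Disagreed:** My outline fit of the red bar before the grasp was poor (its height came out about 12 mm low). I took the position mainly from the hood outline instead, and the gripper closed to 13.7 mm on the 14 mm bar.

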